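# Cap the ball jar, then hold the ball tray level in front of the ionising blower

### The job

One grinding ball has been laid out on the blue tray for weighing: first close the white jar it came from by setting its yellow cap fully and squarely down on it and letting go. Then pick the tray up by its arched handle, without touching the ball or letting it roll out of its shallow pocket, and hold the tray level in front of the ionising blower, with the ball in line with the middle of the round grille and about ten centimetres out from it. Finish while still holding it there in the air, still and clear of the blower, with the vial still in the tray and the other things on the bench left alone.

Things in the scene. Friction and masses are not known exactly. Their poses are not given: they have to be found in the camera images.
- jar: Open white plastic jar, upright, loose, about 0.3 kg: body 60 mm diameter and 48 mm high, then a neck 51 mm diameter whose rim tapers to 45 mm at the top, 66 mm above the bench. Spare balls lie inside. Origin at the centre of its underside, z up.
- jar_mouth (a point): Centre of the jar's mouth, level with the rim, 66 mm above the jar's underside.
- cap: Loose yellow slip-on cap, 63 mm outside diameter, 16 mm high, lying with its closed top up and its open skirt down on the bench. Skirt 57 mm inside diameter, 13 mm deep. Origin at the centre of the skirt's lower edge, z up through the top. It just drops over the neck (no screwing); fully on, its origin is 53 mm above the jar's origin, its top 69 mm above the bench.
- tray: Loose blue plastic tray, 180 mm (its x) by 84 mm (its y), plate 10 mm thick with a 6 mm lip, about 0.19 kg (0.27 kg with ball and vial, which roughly balance about the handle). Origin at the centre of its underside, x towards the ball's end, z up. Over its middle an arched handle crosses along y.
- tray_handle (a point): Middle of the handle's bar, 60 mm above the tray's underside: the bar is 12 mm thick (tray x), 16 mm high, 76 mm long (tray y), on two legs 8 mm wide at its ends, free underneath (42 mm above the plate). Axes as the tray's.
- tray_pocket (a point): Centre that the ball has when it sits in its pocket: 55 mm from the tray's middle along tray +x, 22.5 mm above the tray's underside. The pocket is a black ring 23 mm inside and 31 mm outside diameter whose rim is only 3 mm high: the loose ball has about 3 mm of play and rolls over the rim at about 40 degrees of tilt or with sharp jerks.
- ball_center (a point): Centre of the ivory ceramic grinding ball, 25 mm diameter, 49 g, lying loose in the tray's pocket.
- ball: The same ball. Its origin is a point of its surface that turns as it rolls: use ball_center.
- tray_vial: White-capped sample vial, 26 mm diameter, 55 mm high, 30 g, standing loose in a round well (collar 22 mm high) at the other end of the tray, 58 mm from the middle along tray -x. Origin at the centre of its underside.
- tray_well (a point): Centre of the floor of the vial's well, on the tray.
- blower: Ionising blower, fixed to the bench: white housing 122 mm wide, 58 mm deep, in a steel bracket, with black knobs 166 mm across, top 170 mm above the bench, housing bottom 50 mm. Origin at the centre of its foot plate (90 by 140 mm) on the bench. Its grille looks along its own -x.
- blower_outlet (a point): Centre of the blower's round grille (98 mm diameter), on its face, 35 mm in front of the blower's origin and 110 mm above the bench. Axes as the blower's: -x points out of the grille along the air stream, z up.
- closed_jar: Bystander: another white jar, 60 mm diameter, with its yellow cap already on, 69 mm high. Origin at the centre of its underside.
- beaker: Bystander: glass beaker 70 mm diameter, 92 mm high, with pipette tips standing in it up to about 115 mm. Origin at the centre of its underside.
- bottle: Bystander: white plastic bottle, 72 mm diameter, 150 mm high. Origin at the centre of its underside.
- amber: Bystander: amber glass bottle with black cap, 66 mm diameter, 126 mm high. Origin at the centre of its underside.
- vial_a: Bystander: white-capped vial standing on the bench, 26 mm diameter, 55 mm high. Origin at the centre of its underside.
- vial_b: Bystander: a second such vial.
- vial_c: Bystander: a third such vial.
Not all that is in view belongs to the job. Several things have the shape of the tray; the one meant has the colours described above.

How it is judged (in metres and radians):
On the way, in this order (a step that is already met when the one before it is completed fails the run):
1. the yellow cap sits fully and squarely on the upright jar and is let go (horizontal distance between cap and jar below 0.006 m and z of cap in the frame of jar between 0.048 and 0.056 m and angle between the z axis of cap and the z axis of jar, either way round below 0.08 rad and angle between jar's own z axis and vertical below 0.05 rad and contact force between the fingers and cap below 0.1 N), for 0.2 s.
2. the tray is lifted clear of the bench with the ball in its pocket (height (world z) of tray above 0.02 m and distance between ball_center and tray_pocket below 0.009 m and contact force between the fingers and tray above 0.5 N), for 0.2 s.
At the end, for the whole second after the job is handed in: Gripper holds the tray still, over 40 mm up, clear of the blower, level to 0.10 rad; ball in its pocket, 60 to 140 mm out from the grille, within 30 mm of its axis sideways and in height; vial in its well; cap fully on the upright jar (6 mm, 0.08 rad) (x of ball_center in the frame of blower_outlet between -0.14 and -0.06 m and y of ball_center in the frame of blower_outlet between -0.03 and 0.03 m and z of ball_center in the frame of blower_outlet between -0.03 and 0.03 m and angle between tray's own z axis and vertical below 0.1 rad and height (world z) of tray above 0.04 m and distance between ball_center and tray_pocket below 0.009 m and distance between tray_vial and tray_well below 0.012 m and linear speed of tray below 0.03 m/s and contact force between the fingers and tray above 0.5 N and contact force between tray and blower below 0.1 N and horizontal distance between cap and jar below 0.006 m and z of cap in the frame of jar between 0.048 and 0.056 m and angle between the z axis of cap and the z axis of jar, either way round below 0.08 rad and angle between jar's own z axis and vertical below 0.05 rad and height (world z) of jar below 0.01 m); the arm keeps its last pose, push and grip.
It fails at once if the ball leaves its pocket (distance between ball_center and tray_pocket above 0.015 m).
It fails at once if the robot touches the ball (contact force between any of the fingers, the arm and ball above 0.2 N).
It fails at once if another thing on the bench is moved or knocked over (distance of any of closed_jar, beaker, bottle, amber, vial_a, vial_b, vial_c from where it was at the start of the episode above 0.02 m or angle between any of closed_jar, beaker, bottle, amber, vial_a, vial_b, vial_c's own z axis and vertical above 0.5 rad).
It also fails if it takes over 64 s, if anything falls off the work surface, if the arm or the gripper's body presses on something with over 40 N, if the wrist force passes 120 N, or if a joint passes its speed limit or range.

### The arm

A 6-joint arm with a two-finger parallel gripper is mounted at the origin on the work surface. World frame = base frame: x ahead of the robot, y to its left, z up, the work surface at z = 0. Lengths are in mm, angles in rad, forces in N, time in s.
With the tool pointing down it reaches from about 275 to 1000 mm from the base axis. Payload 8.4 kg.
Tool frame: the origin (TCP) lies at the very end of the fingers, on their centre line; the grasp point (between the pads) lies 19 mm behind it; z points along the fingers, y is the line along which they close (so a half turn about z gives the same grasp; the last joint's range is limited). The gripper opens to 85 mm and grips with 20 to 120 N. Pads are 22 mm wide; open, the fingers measure 114 mm over their backs; the gripper's body (76 mm by 85 mm) begins 54 mm behind the grasp point. The pads swing forward as they close: fully open they stand 13 mm farther back than shut.
Start: joints at [-1.108, 0.353, 1.633, -0, 1.155, -0.002], TCP at [280.151, -558.698, 231.281] pointing down, gripper open.
Joint ranges: [-2.63, 2.63], [-0.92, 2.1], [0.06, 2.66], [-1.3, 4.44], [0, 2.69], [-3.02, 3.02]. Speed limits (rad/s): [2.22, 2.22, 2.79, 3.14, 3.14, 3.14].

### API

Orientations are given as [roll, pitch, yaw] about the fixed x, y, z axes, in that order (R = Rz(yaw) Ry(pitch) Rx(roll)).
In Python, from rig import sensors, grab_frame, camera_params, order gives the robot as it stands. The module is installed in compiled form; this text tells all that it offers.
- The arm moves only by the tool move_arm, never from a script. Its argument "motion" is a list of rows, each a list of 7 numbers: the turn, a rotation vector about the tool's x, y, z in normalised numbers (1 is 4 rad), then the shift along the tool's x, y, z in a scale on which 1.0 is 0.8 m, then the finger opening in m, from 0 to 0.0854. A call has 1 to 8 rows; each row is the pose to reach, as a shift and turn from the pose commanded when the call began, along the tool's axes at that moment; what a row does not reach only later rows make up. A row lasts 1/8 s, in which the tool goes at most 62.5 mm and 10.7 degrees, less where a joint would pass 70% of its speed; a pose out of reach is approached as far as the arm can. Shift and turn numbers lie between -1 and 1, and a call with a number outside is refused. A call with a gripper value outside its range is refused whole. The fingers move at their own pace and stop on an object; "grip_force" is the grip in N (left out, the last holds). Time passes only in rows, so rows that repeat a pose let the fingers close. It gives the time, the measured TCP pose, the force, the opening and the grip force at its end, in the units of the state.
- sensors.sense(): the state, without advancing time (a new reading comes with each control period).
- grab_frame(name): name is "side" or "top" or "wrist"; returns (picture, depth): 400x640x3 uint8, red, green, blue; 400x640 float32, mm along the optical axis (not along the pixel's ray), 0 where there is no reading.
- camera_params(name): a dict with "camera_matrix" (3x3 intrinsics, pixels), "k1" (the pictures are not rectified: a ray, as slopes to the right and down, at radius r is drawn at 1 + k1 r^2 times it, then the intrinsics apply), "world_from_camera" (4x4, takes a point from camera to world coordinates). Camera axes: x right, y down, z forward; pixel columns grow to the right and rows downward; lengths in mm; the calibration is good to about 2 mm. A picture is of the moment at which its call begins: read the wrist's pose just before it. camera_params takes no time and is no camera call; for the wrist camera it gives the pose at the moment of the call.
- order.sign_off(): hands the job in; it is judged then, once.
The state is a dict: "clock": time; "qpos": joint angles; "qvel": joint speeds; "joint_efforts": joint torques, N m; "eef_pos": TCP position; "tcp_rot": TCP orientation; "contact_force": force on the tool from outside, world axes, zero at the start; "wrist_torque": the same for the moment, N m; "opening": opening from 0.0 (shut) to 1.0 (fully open); "grasp_force": force on a finger pad.
Only numpy, scipy, OpenCV 4.12 (cv2) and the standard library are available. Lean on these libraries where they do the work, as an engineer would, in place of code of your own. Each camera call takes 0.05 s, during which the arm holds its last target. There are 200 camera calls.

## Working session

There is one attempt and no reset: what is moved stays moved. The work goes in short steps, Python scripts to look and compute and a tool call to move; the robot and the scene stay as the last step left them, time stands still between calls to the robot, and variables do not carry over. Pictures are saved under pics/ and viewed, at most 10 in all, crops included, and the job is handed in when it is done.

Besides the shell and the picture viewer there is one more tool, called after ">>>" as name(argument=value, ...) on one line, values as JSON. move_arm: Moves the arm, as the interface text tells. Its arguments: {"type":"object","properties":{"motion":{"type":"array","items":{"type":"array","items":{"type":"number"}}},"grip_force":{"type":"number"}},"required":["motion"]}

```bash
mkdir -p pics; cat > h.py <<'E'
import numpy as np, cv2
from rig import sensors, grab_frame, camera_params, order
from scipy.spatial.transform import Rotation as Rn
def rays(p,uv):
    K=np.array(p["camera_matrix"]);uv=np.atleast_2d(uv).astype(float)
    d=(uv-K[:2,2])/[K[0,0],K[1,1]];s=d.copy()
    for _ in range(20): s=d/(1+p["k1"]*(s**2).sum(1,keepdims=True))
    return np.c_[s,np.ones(len(s))]
def cast(p,uv,z):
    T=np.array(p["world_from_camera"]);r=rays(p,uv)@T[:3,:3].T;o=T[:3,3]
    return o+r*((z-o[2])/r[:,2:])
def pts(p,depth):
    v,u=np.mgrid[:400,:640];T=np.array(p["world_from_camera"])
    c=rays(p,np.c_[u.ravel(),v.ravel()])*depth.reshape(-1,1)
    return (c@T[:3,:3].T+T[:3,3]).reshape(400,640,3)
def grab(n):
    p=camera_params(n);im,d=grab_frame(n);return p,im,d
def save(name,im): cv2.imwrite("pics/"+name,im[:,:,::-1])
E
python3 - <<'E'
from h import *
ims=[]
for n in("top","side"):
    p,im,d=grab(n);np.savez(n+".npz",im=im,d=d,T=p["world_from_camera"])
    print(n,p["camera_matrix"],p["k1"],np.round(p["world_from_camera"],3).tolist(),(d==0).mean())
    save(n+"1.png",im)
print(sensors.sense())
E
```

```text
top [[434.37412579   0.         321.20305144]
 [  0.         434.37412579 203.44091493]
 [  0.           0.           1.        ]] -0.05127545999270655 [[0.027, -0.998, 0.05, 389.889], [-1.0, -0.026, 0.006, 29.083], [-0.005, -0.05, -0.999, 1347.832], [0.0, 0.0, 0.0, 1.0]] 0.0042734375
side [[392.84846694   0.         320.76444229]
 [  0.         392.84846694 206.54013843]
 [  0.           0.           1.        ]] -0.015704591401749336 [[-0.831, -0.384, 0.403, 5.787], [-0.556, 0.556, -0.618, 716.531], [0.013, -0.737, -0.676, 835.377], [0.0, 0.0, 0.0, 1.0]] 0.00419921875
{'clock': 0.1, 'qpos': array([-1.10838956e+00,  3.53548020e-01,  1.63405961e+00, -1.34563024e-05,
        1.15517869e+00, -2.38649282e-03]), 'qvel': array([ 0.0006102 ,  0.00075873, -0.00179091,  0.00025261, -0.00016329,
       -0.00052967]), 'joint_efforts': array([-1.46401699e-04, -6.06355619e+01, -3.42818999e+01, -4.27237808e-05,
        3.82819679e-03,  9.86473196e-07]), 'eef_pos': array([ 279.96601245, -558.32031742,  230.6560938 ]), 'tcp_rot': array([-3.14039897e+00,  9.45553684e-06,  4.64798710e-01]), 'contact_force': array([ 0.05498487, -0.43409219, -0.55242228]), 'wrist_torque': array([ 0.00667424, -0.02812788,  0.00528367]), 'grasp_force': 0.0, 'opening': 0.9999804689758454}
```

View pics/top1.png

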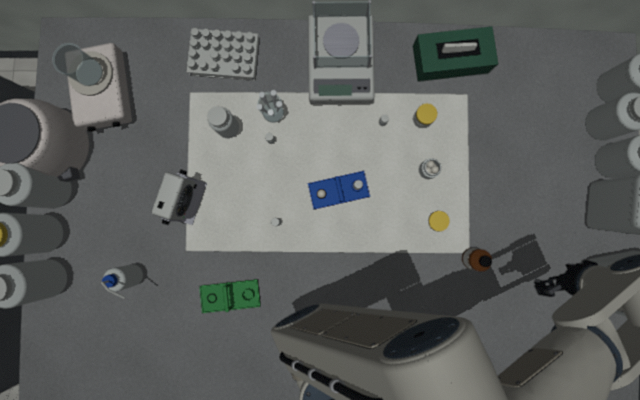

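View pics/side1.png

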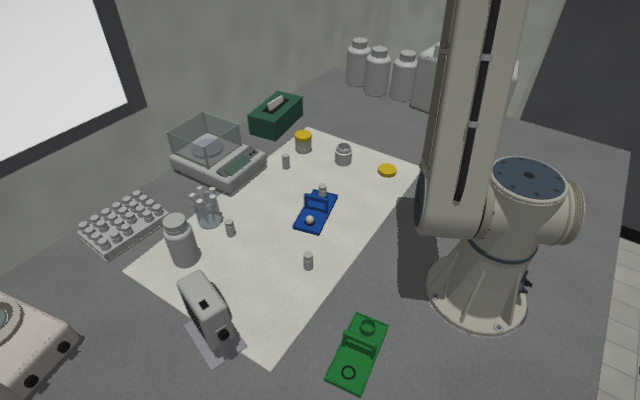

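The top view shows these candidates:

| Item | Pixels | Note |
|---|---|---|
| Trays | blue (339,189), green (230,295) | the blue one fits |
| Yellow caps | (439,221), (427,114) | the first lies flat on the bench; the second is on the closed jar |
| Open jar | (430,169) | |
| Blower | (180,197) | |

The side view shows the ball on the blower end of the tray at (310,220), with the vial behind it. I'll confirm this in an enlarged crop while measuring.

```bash
python3 - <<'E'
from h import *
P={}
for n in("top","side"):
    f=np.load(n+".npz");p=camera_params(n);im=f["im"];X=pts(p,f["d"]);P[n]=(im,X)
    hsv=cv2.cvtColor(im,cv2.COLOR_RGB2HSV)
    for nm,lo,hi in(("yellow",(20,120,90),(35,255,255)),("blue",(105,130,60),(125,255,255))):
        m=cv2.inRange(hsv,lo,hi);c,l,s,ce=cv2.connectedComponentsWithStats(m)
        for i in range(1,c):
            if s[i,4]<60: continue
            q=X[l==i];z=np.percentile(q[:,2],90);t=q[abs(q[:,2]-z)<4] if nm=="yellow" else q
            (a,b),r=cv2.minEnclosingCircle(t[:,:2].astype(np.float32))
            print(n,nm,ce[i].round(),s[i,4],"zpct",np.percentile(q[:,2],[5,50,95]).round(1),"mean",t.mean(0).round(1),"circ",round(a,1),round(b,1),round(r,1))
            if nm=="blue" and s[i,4]>300:
                print(" rect",cv2.minAreaRect(q[(q[:,2]<25)][:,:2].astype(np.float32)));h=q[q[:,2]>45];print(" handle",h.mean(0).round(1),np.ptp(h,0).round(1),cv2.minAreaRect(h[:,:2].astype(np.float32)))
im,X=P["top"]
def reg(u0,u1,v0,v1,zmin):
    q=X[v0:v1,u0:u1].reshape(-1,3);return q[q[:,2]>zmin]
for nm,b in(("jar",(415,446,154,184)),("bottle",(200,240,98,140)),("beaker",(250,292,85,124)),("amber",(460,500,240,275)),("vialA",(374,394,110,128)),("vialB",(262,280,130,146)),("vialC",(270,284,214,228))):
    q=reg(*b,45);print(nm,len(q),q.mean(0).round(1),np.percentile(q[:,2],95).round(1),[np.round(v,1) for v in cv2.minEnclosingCircle(q[:,:2].astype(np.float32))])
q=reg(145,215,160,230,155);print("blower top",len(q),q.mean(0),cv2.minAreaRect(q[:,:2].astype(np.float32)),q[:,2].max())
a=cv2.resize(im[160:235,145:375],None,fx=3.4,fy=3.4,interpolation=cv2.INTER_CUBIC)
b=cv2.resize(im[100:235,400:460],None,fx=2,fy=2,interpolation=cv2.INTER_CUBIC)
s=P["side"][0];c=cv2.resize(s[150:350,150:420],None,fx=2,fy=1.5)
o=np.zeros((600,800,3),np.uint8);o[:255,:782]=a;o[290:560,:120]=b;o[260:560,140:680]=c
save("crop1.png",o)
E
```

```text
top yellow [426. 114.] 319 zpct [64.2 68.7 73.1] mean [ 732.5 -268.3   70.4] circ 732.2 -269.5 30.3
top yellow [438. 221.] 312 zpct [11.7 16.6 21.2] mean [ 412.1 -323.6   18.7] circ 413.5 -323.3 30.8
top blue [338. 190.] 1301 zpct [ 6.  10.9 67.3] mean [499.  -13.3  22.6] circ 480.9 -19.0 102.9
 rect ((500.335693359375, -15.233261108398438), (80.0044937133789, 175.62109375), 14.068414688110352)
 handle [492.1 -12.3 147.4] [ 143.4   56.1 1299.8] ((458.43316650390625, -5.502906799316406), (38.871253967285156, 148.54977416992188), 77.88946533203125)
top blue [109. 280.] 95 zpct [157.  161.3 164.5] mean [221.3 615.7 161. ] circ 219.6 617.8 18.5
side yellow [303. 135.] 169 zpct [57.1 68.3 71.1] mean [ 732.4 -269.    69.1] circ 732.7 -270.8 32.8
side yellow [387. 170.] 205 zpct [ 5.6 15.9 19.1] mean [ 413.7 -323.6   16.8] circ 416.2 -323.7 33.5
side blue [315. 212.] 1060 zpct [ 6.6 10.7 66.4] mean [ 4.928e+02 -1.000e-01  2.120e+01] circ 279.7 311.4 489.0
 rect ((501.2953796386719, -13.781715393066406), (84.53388977050781, 183.80511474609375), 14.476739883422852)
 handle [483.7   7.5  83.7]
[... 154 characters left out ...]
1 [array([ 488.3, -140.8]), np.float64(196.3)]
bottle 664 [679.4 326.6 131.9] 153.4 [array([547.3, 195.8]), np.float64(229.2)]
beaker 444 [733.6 192.7 120.1] 115.4 [array([583.8, 120.4]), np.float64(214.4)]
amber 466 [ 303.8 -414.8  112. ] 129.2 [array([ 338.2, -214.5]), np.float64(249.0)]
vialA 49 [ 690.7 -131.8  159.5] 1347.8 [array([559.7, -59.5]), np.float64(191.6)]
vialB 53 [652.2 199.3  54.3] 58.6 [array([652.9, 200.5]), np.float64(12.4)]
vialC 57 [396.6 167.4 100.2] 61.0 [array([393.9, 107.4]), np.float64(78.4)]
blower top 987 [457.32946769 449.26255838 189.63323224] ((401.5163879394531, 266.4709167480469), (461.2702331542969, 122.74531555175781), 73.21818542480469) 1347.8323916132842
```

View pics/crop1.png

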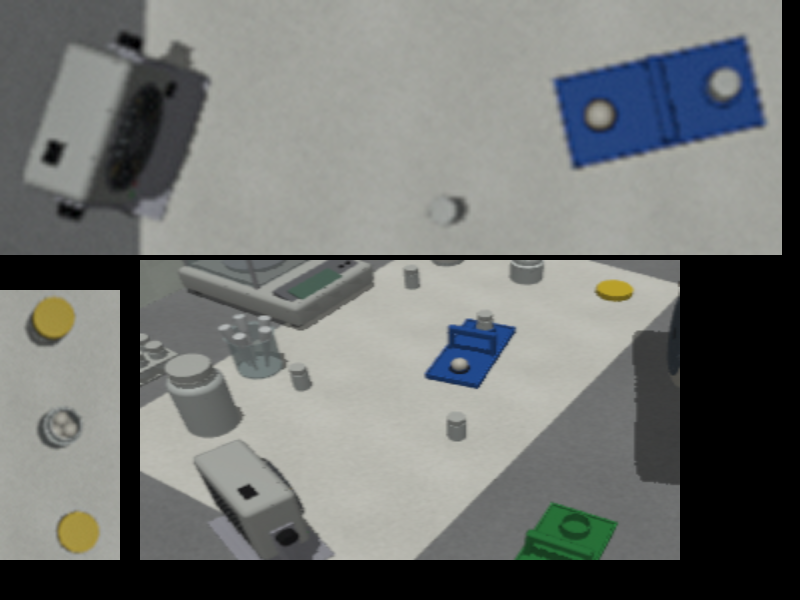

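The crop confirms the blue tray: the ball is on its left (blower) end at crop (600,115) and the vial is on its right at (725,83). The loose cap lies at crop (78,532), the jar with balls in it at (60,428), and the grille faces right and slightly down. Next I'll refine the measurements.

```bash
python3 - <<'E'
from h import *
for n in("top","side"):
    f=np.load(n+".npz");p=camera_params(n);im=f["im"];X=pts(p,f["d"]);ok=f["d"]>0
    hsv=cv2.cvtColor(im,cv2.COLOR_RGB2HSV);b=cv2.inRange(hsv,(105,130,60),(125,255,255))>0
    near=lambda x,y,r:ok&(np.hypot(X[...,0]-x,X[...,1]-y)<r)
    def rep(nm,q):
        q=q.astype(np.float32)
        print(n,nm,len(q),"mean",q.mean(0).round(1),"z95",np.percentile(q[:,2],95).round(1),"rect",[np.round(v,1) for v in cv2.minAreaRect(q[:,:2])])
    m=near(500,-15,130)&b
    rep("handle",X[m&(X[...,2]>60)]); 
    m=near(500,-15,130)&~b&(X[...,2]>18); 
    q=X[m]; rep("ball",q[(q[:,1]>15)]); rep("vial",q[q[:,1]<-40])
    q=X[near(567,-298,60)];rep("jar rim",q[(q[:,2]>60)&(q[:,2]<80)])
    q=X[near(460,455,130)];rep("blower top",q[(q[:,2]>160)&(q[:,2]<180)])
    for nm,c in(("vialA",(693,-149)),("vialC",(400,176)),("bottle",(680,335)),("beaker",(733,192)),("amber",(310,-432))):
        q=X[near(*c,50)];q=q[(q[:,2]>45)]; rep(nm,q) if len(q) else None
p=camera_params("top")
print("rays jar",cast(p,[[430.5,169]],66),"ball",cast(p,[[321,194]],22.5))
# grille face plane from top depth: points on blower z 60..150
f=np.load("top.npz");X=pts(p,f["d"]);q=X[160:235,145:215].reshape(-1,3);q=q[(q[:,2]>60)&(q[:,2]<165)&(np.hypot(q[:,0]-450,q[:,1]-440)<120)]
for z in range(60,165,15):
    s=q[(q[:,2]>z)&(q[:,2]<z+15)]
    if len(s)>5:
        v=np.linalg.svd(s[:,:2]-s[:,:2].mean(0))[2][0];print(z,len(s),s.mean(0).round(1),np.degrees(np.arctan2(v[1],v[0])))
E
```

```text
Traceback (most recent call last):
cv2.error: OpenCV(4.12.0) /io/opencv/modules/imgproc/src/convhull.cpp:143: error: (-215:Assertion failed) total >= 0 && (depth == CV_32F || depth == CV_32S) in function 'convexHull'
```

```bash
cat > m.py <<'E'
from h import *
for n in("top","side"):
    f=np.load(n+".npz");p=camera_params(n);im=f["im"];X=pts(p,f["d"]);ok=f["d"]>0
    hsv=cv2.cvtColor(im,cv2.COLOR_RGB2HSV);b=cv2.inRange(hsv,(105,130,40),(125,255,255))>0
    near=lambda x,y,r:ok&(np.hypot(X[...,0]-x,X[...,1]-y)<r)
    def rep(nm,q):
        if len(q)<5: print(n,nm,len(q));return
        q=np.ascontiguousarray(q[:,:],np.float32)
        print(n,nm,len(q),"mean",q.mean(0).round(1),"z95",np.percentile(q[:,2],95).round(1),"rect",[np.round(v,1) for v in cv2.minAreaRect(np.ascontiguousarray(q[:,:2]))])
    m=near(500,-15,130)&b
    rep("handle",X[m&(X[...,2]>55)])
    m=near(500,-15,130)&~b&(X[...,2]>18)
    q=X[m]; rep("ball",q[(q[:,1]>15)]); rep("vial",q[(q[:,1]<-40)&(q[:,2]>45)])
    q=X[near(567,-298,60)];rep("jar rim",q[(q[:,2]>60)&(q[:,2]<80)])
    q=X[near(460,455,130)];rep("blower top",q[(q[:,2]>164)&(q[:,2]<180)])
    for nm,c in(("vialA",(693,-149)),("vialC",(400,176)),("bottle",(680,335)),("beaker",(733,192)),("amber",(310,-432))):
        q=X[near(*c,50)];rep(nm,q[(q[:,2]>45)])
p=camera_params("top")
print("rays jar",cast(p,[[430.5,169]],66),"ball",cast(p,[[321,194]],22.5))
f=np.load("top.npz");X=pts(p,f["d"]);q=X[160:235,145:215].reshape(-1,3);q=q[(q[:,2]>60)&(q[:,2]<165)&(np.hypot(q[:,0]-450,q[:,1]-440)<120)]
for z in range(60,165,15):
    s=q[(q[:,2]>z)&(q[:,2]<z+15)]
    if len(s)>5:
        v=np.linalg.svd(s[:,:2]-s[:,:2].mean(0))[2][0];print(z,len(s),s.mean(0).round(1),np.degrees(np.arctan2(v[1],v[0])))
E
python3 m.py
```

```text
top handle 104 mean [499.3 -15.1  67.5] z95 72.1 rect [array([499. , -15.5]), array([72.7, 12. ]), np.float64(14.1)]
top ball 61 mean [487.7  39.3  29.4] z95 37.3 rect [array([487.9,  46.5]), array([79.9, 39.8]), np.float64(1.6)]
top vial 62 mean [513.6 -70.5  63.4] z95 70.1 rect [array([515.1, -70.8]), array([23. , 23.9]), np.float64(89.0)]
top jar rim 65 mean [ 569.9 -287.3   65.3] z95 70.6 rect [array([ 571.5, -289.7]), array([48.7, 49. ]), np.float64(2.4)]
top blower top 900 mean [458.9 458.3 170.1] z95 174.1 rect [array([459.4, 458.6]), array([ 59. , 122.7]), np.float64(72.4)]
top vialA 45 mean [ 717.4 -146.1   53.8] z95 58.5 rect [array([ 718.3, -145.7]), array([22.5, 18.3]), np.float64(14.5)]
top vialC 55 mean [396.8 172.4  54.8] z95 59.1 rect [array([396.8, 173.7]), array([20.9, 24. ]), np.float64(1.5)]
top bottle 660 mean [681.2 328.4 124.5] z95 153.3 rect [array([684.9, 333.9]), array([63.1, 70.2]), np.float64(27.8)]
top beaker 433 mean [742.3 196.9  88.9] z95 114.4 rect [array([741.7, 197.3]), array([73.2, 73.1]), np.float64(2.3)]
top amber 2013 mean [ 290.9 -437.2  509.6]
[... 888 characters left out ...]
 23.1]), np.float64(50.7)]
side bottle 1145 mean [672.3 346.2 110.8] z95 150.3 rect [array([684.9, 340.7]), array([68.2, 63.6]), np.float64(34.5)]
side beaker 685 mean [736.9 203.   83.4] z95 112.0 rect [array([742.8, 199.5]), array([71.6, 74.7]), np.float64(41.6)]
side amber 2
rays jar [[ 564.8190774  -285.03266445   66.        ]] ball [[484.75811395  38.77302499  22.5       ]]
60 57 [456.4 431.   68.5] 161.53475491940088
75 68 [453.8 430.1  83.2] 163.6618840023959
90 66 [448.7 431.4  97.7] 163.4096319121099
105 108 [452.4 441.  114.1] 161.61214882473487
120 118 [453.7 440.5 126. ] 163.2492035360536
135 94 [450.8 430.4 142.8] 164.13166235088093
150 138 [455.2 436.8 158.2] 165.00492013962233
```

```bash
cat >> h.py <<'E'
def go(xyz,yaw,base=None):
    s=sensors.sense(); R0=Rn.from_euler("xyz",s["tcp_rot"]);p0=np.array(s["eef_pos"])
    R1=Rn.from_euler("xyz",[np.pi,0,yaw])
    print("at",p0.round(1),s["tcp_rot"].round(4),"turn",(R0.inv()*R1).as_rotvec().round(4),"shift m",(R0.inv().apply(np.array(xyz)-p0)/1000).round(4))
E
python3 - <<'E'
from h import *
s=sensors.sense();T=np.eye(4);T[:3,:3]=Rn.from_euler("xyz",s["tcp_rot"]).as_matrix();T[:3,3]=s["eef_pos"]
print((np.linalg.inv(T)@np.array(camera_params("wrist")["world_from_camera"])).round(3).tolist(),camera_params("wrist")["camera_matrix"])
go([470,-310,330],0.246)
E
```

```text
[[0.0, -0.954, -0.3, 75.754], [1.0, 0.0, -0.0, 0.645], [0.0, -0.3, 0.954, -143.326], [0.0, 0.0, 0.0, 1.0]] [[291.9936635    0.         318.27283458]
 [  0.         291.9936635  199.15729639]
 [  0.           0.           1.        ]]
at [ 280.  -558.3  230.7] [-3.1404  0.      0.4648] turn [-1.200e-03  1.000e-04  2.188e-01] shift m [ 0.2812 -0.1369 -0.0992]
```

The manual's scale: shifts go in shares of 0.8 m and turns go in shares of 4 rad. Converting my numbers, 0.3 m / 0.8 = 0.375, 0.28 m / 0.8 = 0.35, 0.22 rad / 4 = 0.055.

>>> move_arm(motion=[[0,0,0.0275,0.075,-0.0375,-0.0125,0.085],[0,0,0.055,0.15,-0.075,-0.025,0.085],[0,0,0.055,0.225,-0.1125,-0.025,0.085],[0,0,0.055,0.3,-0.1438,-0.025,0.085],[0,0,0.055,0.35,-0.1625,0,0.085],[0,0,0.055,0.375,-0.1625,0.0375,0.085],[0,0,0.055,0.375,-0.1625,0.075,0.085],[0,0,0.055,0.375,-0.1625,0.075,0.085]])

```text
clock: 1.1
eef_pos: [488.6, -306.7, 169.0]
tcp_rot: [-3.138, 0.004, 0.245]
contact_force: [-0.3, 0.2, 0.0]
opening: 0.994
grasp_force: 0.0
```

```bash
python3 - <<'E'
from h import *
print(sensors.sense()["qvel"].round(3))
p,im,d=grab("wrist");np.savez("w1.npz",im=im,d=d,T=p["world_from_camera"]);save("w1.png",im);go([492,-307,150],.246)
E
```

```text
[-0.013 -0.037 -0.042 -0.001  0.029 -0.003]
at [ 489.4 -307.6  170.6] [-3.1398e+00  1.8000e-03  2.4500e-01] turn [-0.0018  0.0018 -0.001 ] shift m [0.0027 0.0001 0.0206]
```

View pics/w1.png

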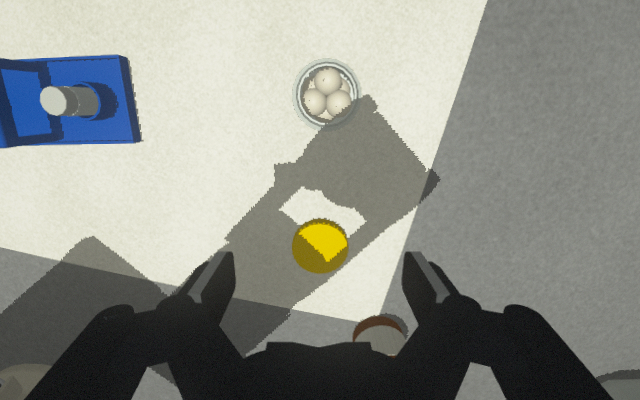

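The wrist view shows the loose cap at (320,246) and the open jar with its balls at (325,93). I'll shift the wrist for a second view.

Converted, -0.06 m / 0.8 = -0.075, -0.04 m / 0.8 = -0.05.

>>> move_arm(motion=[[0,0,0,-0.05,0,0,0.085],[0,0,0,-0.075,0,0,0.085],[0,0,0,-0.075,0,0,0.085],[0,0,0,-0.075,0,0,0.085]])

```text
clock: 1.65
eef_pos: [432.7, -323.1, 172.1]
tcp_rot: [3.14, -0.001, 0.244]
contact_force: [-0.3, 0.9, -0.9]
opening: 0.994
grasp_force: 0.0
```

```bash
cat > w.py <<'E'
from h import *
import sys
p,im,d=grab("wrist");np.savez("w2.npz",im=im,d=d,T=p["world_from_camera"]);save("w2.png",im)
C={}
for f in("w1.npz","w2.npz"):
    z=np.load(f);p["world_from_camera"]=z["T"];im=z["im"];X=pts(p,z["d"]);hsv=cv2.cvtColor(im,cv2.COLOR_RGB2HSV)
    m=(cv2.inRange(hsv,(20,120,60),(35,255,255))>0);m&=np.hypot(X[...,0]-413,X[...,1]+323)<45
    t=m&(X[...,2]>10)
    c=max(cv2.findContours(t.astype(np.uint8),0,1)[0],key=cv2.contourArea).reshape(-1,2)
    e=cast(p,c,16)[:,:2].astype(np.float32);print(f,"cap z",np.median(X[t][:,2]),"enc",cv2.minEnclosingCircle(e),"ell",cv2.fitEllipse(e)[0])
    C[f]=cv2.fitEllipse(c)[0]
    q=X[(np.hypot(X[...,0]-571,X[...,1]+290)<40)&(z["d"]>0)]
    for lo,hi in((62,70),(40,53)):
        s=np.ascontiguousarray(q[(q[:,2]>lo)&(q[:,2]<hi)][:,:2],np.float32);print(" jar",lo,len(s),cv2.minEnclosingCircle(s),cv2.minAreaRect(s)[:2])
    print(" jar top z",np.percentile(q[:,2],[90,97]))
    b=cv2.inRange(hsv,(105,130,40),(125,255,255))>0;h=X[b&(X[...,2]>55)&(X[...,2]<80)]
    if len(h)>20: print(" handle",len(h),h.mean(0),cv2.minAreaRect(np.ascontiguousarray(h[:,:2],np.float32)))
def ray(f):
    z=np.load(f);r=rays(p,[C[f]])@z["T"][:3,:3].T;return z["T"][:3,3],r[0]
(o1,r1),(o2,r2)=ray("w1.npz"),ray("w2.npz")
k=np.linalg.lstsq(np.c_[r1,-r2],o2-o1,rcond=None)[0];print("cap two-view",o1+r1*k[0],o2+r2*k[1])
s=sensors.sense();print(s["eef_pos"],s["qvel"].round(3))
E
python3 w.py
```

```text
w1.npz cap z 16.766010126822778 enc ((416.16619873046875, -326.59259033203125), 32.50465393066406) ell (415.8751220703125, -326.8441467285156)
 jar 62 726 ((573.1190795898438, -293.2792663574219), 25.41176986694336) ((573.1473388671875, -293.23724365234375), (49.7916145324707, 50.20738983154297))
 jar 40 2443 ((573.3207397460938, -293.08685302734375), 29.993757247924805) ((572.8507080078125, -292.8587646484375), (59.135406494140625, 58.58808517456055))
 jar top z [64.9917144  66.87639471]
 handle 757 [488.60448148 -24.93990212  61.44972714] ((498.4444274902344, -23.107236862182617), (65.60657501220703, 9.22964859008789), 9.176384925842285)
w2.npz cap z 16.784777457230916 enc ((415.3597412109375, -327.0125427246094), 32.137184143066406) ell (415.19683837890625, -327.05914306640625)
 jar 62 617 ((573.0585327148438, -292.8551330566406), 25.386178970336914) ((566.4298095703125, -294.5989074707031), (36.381591796875, 49.47528076171875))
 jar 40 2435 ((573.1145629882812, -292.9134521484375), 30.136917114257812) ((567.143310546875, -294.04754638671875), (47.624755859375, 59.7655143737793))
 jar top z [62.85571055 66.57734401]
cap two-view [ 414.968515   -327.09033769   12.23135803] [ 414.97245463 -327.1043551    12.23116924]
[ 432.78048487 -322.91195326  171.91515615] [ 0.008  0.006  0.001 -0.003 -0.    -0.002]
```

View pics/w2.png

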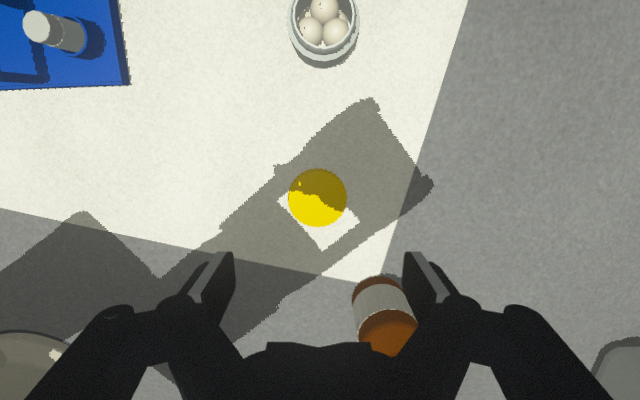

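w2 shows the cap at (317,197) and the jar at (323,25). The amber bottle stands near (380,310), clear of the cap.

```bash
python3 - <<'E'
from h import *
go([415.3,-327,3],.246)
z=np.load("w2.npz");p=camera_params("wrist");p["world_from_camera"]=z["T"];X=pts(p,z["d"]);q=X[(X[...,2]>60)&(X[...,2]<130)&(np.hypot(X[...,0]-310,X[...,1]+430)<70)];print(q.mean(0),q.min(0),q.max(0))
E
```

```text
at [ 432.8 -322.9  171.9] [ 3.1406e+00 -1.2000e-03  2.4450e-01] turn [ 0.001  -0.0012 -0.0015] shift m [-0.0181 -0.0004  0.1689]
[ 323.18457175 -420.14397169   83.37376276] [ 287.0547526  -457.64376373   60.00344997] [ 336.60801002 -399.19884813  110.77569922]
```

Converted, 0.168 m / 0.8 = 0.21, 0.16 m / 0.8 = 0.2.

>>> move_arm(motion=[[0,0,0,-0.0225,0,0.0625,0.085],[0,0,0,-0.0225,0,0.125,0.085],[0,0,0,-0.0225,0,0.1625,0.085],[0,0,0,-0.0225,0,0.1875,0.085],[0,0,0,-0.0225,0,0.2,0.085],[0,0,0,-0.0225,0,0.21,0.085],[0,0,0,-0.0225,0,0.21,0.085],[0,0,0,-0.0225,0,0.21,0.085]], grip_force=25)

```text
clock: 2.7
eef_pos: [414.8, -327.2, 3.9]
tcp_rot: [3.141, -0.001, 0.245]
contact_force: [-0.6, -0.3, -0.6]
opening: 0.993
grasp_force: 0.0
```

>>> move_arm(motion=[[0,0,0,0,0,0,0.05],[0,0,0,0,0,0,0.05],[0,0,0,0,0,0,0.05],[0,0,0,0,0,0,0.05],[0,0,0,0,0,0,0.05],[0,0,0,0,0,0,0.05]], grip_force=25)

```text
clock: 3.45
eef_pos: [414.7, -327.2, 4.2]
tcp_rot: [3.141, -0.001, 0.245]
contact_force: [-1.2, 1.1, 8.1]
opening: 0.725
grasp_force: 25.1
```

Converted, 0.161 m / 0.8 = 0.2013, 0.15 m / 0.8 = 0.1875.

>>> move_arm(motion=[[0,0,0,0,0,-0.025,0.05],[0,0,0,0,0,-0.075,0.05],[0,0,0,0.025,0,-0.1313,0.05],[0,0,0,0.075,0.0025,-0.1313,0.05],[0,0,0,0.1375,0.005,-0.1313,0.05],[0,0,0,0.1875,0.0063,-0.1313,0.05],[0,0,0,0.2013,0.0066,-0.1313,0.05],[0,0,0,0.2013,0.0066,-0.1313,0.05]])

```text
clock: 4.45
eef_pos: [571.6, -292.8, 108.1]
tcp_rot: [-3.141, 0.001, 0.246]
contact_force: [-0.3, 0.9, -0.9]
opening: 0.725
grasp_force: 27.5
```

```bash
cat > w3.py <<'E'
from h import *
p,im,d=grab("wrist");X=pts(p,d);hsv=cv2.cvtColor(im,cv2.COLOR_RGB2HSV)
m=(cv2.inRange(hsv,(20,120,40),(35,255,255))>0)&(X[...,2]>60)&(X[...,0]<650)
s=sensors.sense();q=X[m]
c,*_=np.linalg.lstsq(np.c_[q[:,:2]-q[:,:2].mean(0),np.ones(len(q))],q[:,2],rcond=None)
print(s["eef_pos"],s["opening"],s["grasp_force"],"cap",len(q),q.mean(0),"z",np.percentile(q[:,2],[5,50,95]),"slope",c[:2],cv2.minEnclosingCircle(np.ascontiguousarray(q[:,:2],np.float32)))
v,u=np.where(m);print(u.min(),u.max(),v.min(),v.max());save("w3.png",im[100:])
E
python3 w3.py
```

```text
[ 570.79491017 -292.95465786  108.02313974] 0.7207704640569258 27.460565138608217 cap 11441 [ 575.67745385 -292.67029373  120.30311966] z [115.97385817 120.30449697 121.28701553] slope [0.08116931 0.02072354] ((593.4027709960938, -288.6368103027344), 53.876556396484375)
258 379 1 315
```

View pics/w3.png

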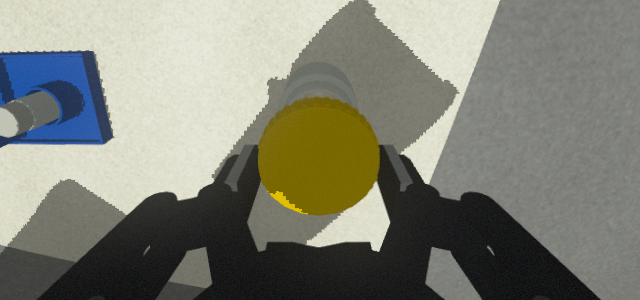

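w3 shows the cap held squarely between the pads, centred near crop (319,156), with the jar behind it at (320,80). I'll measure the cap's tilt and centre properly.

```bash
python3 - <<'E'
from h import *
p,im,d=grab("wrist");X=pts(p,d);hsv=cv2.cvtColor(im,cv2.COLOR_RGB2HSV)
m=((cv2.inRange(hsv,(20,120,40),(35,255,255))>0)&(X[...,2]>117.5)&(np.hypot(X[...,0]-573,X[...,1]+293)<45)).astype(np.uint8)
q=X[m>0];a=np.c_[q[:,:2]-[573,-293],np.ones(len(q))]
print("plane",np.linalg.lstsq(a,q[:,2],rcond=None)[0],len(q))
c=max(cv2.findContours(m,0,1)[0],key=cv2.contourArea).reshape(-1,2);e=cast(p,c,np.median(q[:,2]))[:,:2].astype(np.float32)
print(cv2.minEnclosingCircle(e),cv2.fitEllipse(e));s=sensors.sense();print(s["eef_pos"],s["tcp_rot"])
z=(X[...,2]>40)&(X[...,2]<53)&(np.hypot(X[...,0]-573,X[...,1]+293)<40);print("jar shoulder far edge",X[z].max(0))
go([573,-293,100],.246)
E
```

```text
plane [-3.88704109e-03  7.63644509e-04  1.20248676e+02] 10693
((571.847900390625, -293.6961975097656), 32.14075469970703) ((571.6271362304688, -293.67218017578125), (61.92274475097656, 62.90163803100586), 95.55708312988281)
[ 570.46156791 -293.15686298  108.06352016] [-3.14093575e+00  1.15936458e-03  2.44468230e-01]
jar shoulder far edge [ 603.09640261 -263.32321974   52.91737047]
at [ 570.5 -293.2  108.1] [-3.1409e+00  1.2000e-03  2.4450e-01] turn [-0.0007  0.0012 -0.0015] shift m [0.0025 0.0005 0.0081]
```

Converted, 0.051 m / 0.8 = 0.0638, 0.05 m / 0.8 = 0.0625.

>>> move_arm(motion=[[0,0,0,0.0018,-0.0005,0.0125,0.05],[0,0,0,0.0018,-0.0005,0.0275,0.05],[0,0,0,0.0018,-0.0005,0.0375,0.05],[0,0,0,0.0018,-0.0005,0.045,0.05],[0,0,0,0.0018,-0.0005,0.0525,0.05],[0,0,0,0.0018,-0.0005,0.0588,0.05],[0,0,0,0.0018,-0.0005,0.0625,0.05],[0,0,0,0.0018,-0.0005,0.0638,0.05]])

```text
clock: 5.55
eef_pos: [573.1, -292.3, 57.4]
tcp_rot: [-3.142, 0.0, 0.245]
contact_force: [-1.7, 1.4, 6.7]
opening: 0.723
grasp_force: 28.0
```

Converted, 0.001 m / 0.8 = 0.0013.

>>> move_arm(motion=[[0,0,0,0,0,0,0.05],[0,0,0,0,0,0.0013,0.05]])

```text
clock: 5.8
eef_pos: [573.4, -292.4, 57.2]
tcp_rot: [3.141, -0.0, 0.245]
contact_force: [-3.9, 2.3, 15.5]
opening: 0.723
grasp_force: 28.8
```

Converted, -0.09 m / 0.8 = -0.1125, -0.04 m / 0.8 = -0.05.

>>> move_arm(motion=[[0,0,0,0,0,0,0.085],[0,0,0,0,0,0,0.085],[0,0,0,0,0,0,0.085],[0,0,0,0,0,0,0.085],[0,0,0,0,0,-0.0125,0.085],[0,0,0,0,0,-0.05,0.085],[0,0,0,0,0,-0.1125,0.085],[0,0,0,0,0,-0.1125,0.085]])

```text
clock: 6.8
eef_pos: [575.8, -293.7, 151.2]
tcp_rot: [3.136, -0.006, 0.245]
contact_force: [0.1, 0.2, 1.1]
opening: 0.995
grasp_force: 0.0
```

```bash
cat > capchk.py <<'E'
from h import *
for n in("top","side","wrist"):
    p,im,d=grab(n);X=pts(p,d);hsv=cv2.cvtColor(im,cv2.COLOR_RGB2HSV)
    m=((cv2.inRange(hsv,(20,120,40),(35,255,255))>0)&(X[...,2]>66-3*(n!="wrist"))&(np.hypot(X[...,0]-573,X[...,1]+293)<45)).astype(np.uint8)
    q=X[m>0]
    if len(q)<50: print(n,"few");continue
    a=np.c_[q[:,:2]-[573,-293],np.ones(len(q))]
    print(n,"plane",np.linalg.lstsq(a,q[:,2],rcond=None)[0],len(q),"circ",cv2.minEnclosingCircle(np.ascontiguousarray(q[:,:2],np.float32)))
    z=(X[...,2]>35)&(X[...,2]<48)&(np.hypot(X[...,0]-573,X[...,1]+293)<45);print(" body",z.sum(),X[z].min(0),X[z].max(0)) if z.any() else 0
    if n=="wrist": np.savez("w4.npz",im=im,d=d,T=p["world_from_camera"])
go([499,-15,180],.246)
E
python3 capchk.py
```

```text
top plane [-0.17216529  0.997234   59.86105312] 106 circ ((560.5855712890625, -276.7439270019531), 25.234121322631836)
 body 15 [ 543.2655537  -283.06623068   35.38776415] [ 566.8141427  -261.24629578   47.09118981]
side plane [-5.56376809e-03 -9.27791352e-03  6.85403349e+01] 156 circ ((574.1904907226562, -289.5888977050781), 34.30077362060547)
 body 53 [ 542.95885055 -303.06180301   35.1461712 ] [ 594.81847433 -258.59394241   47.90204123]
wrist plane [-4.35925105e-03 -8.00194893e-04  6.97625573e+01] 4577 circ ((573.4518432617188, -293.30450439453125), 32.07988739013672)
 body 71 [ 589.07393809 -305.41968711   35.02485804] [ 603.04414807 -268.16592711   46.33037686]
at [ 572.8 -292.1  146.1] [-3.1414e+00  3.0000e-04  2.4480e-01] turn [-0.0002  0.0003 -0.0012] shift m [-0.0044 -0.2868 -0.0338]
```

The cap is seated: its top is level at about 69.8 mm, centred within 0.5 mm. Now the tray.

Converted, -0.285 m / 0.8 = -0.3563, -0.28 m / 0.8 = -0.35.

>>> move_arm(motion=[[0,0,0,0,-0.025,-0.025,0.085],[0,0,0,0,-0.0875,-0.05,0.06],[0,0,0,0,-0.1625,-0.0625,0.06],[0,0,0,-0.0125,-0.2375,-0.0625,0.045],[0,0,0,-0.025,-0.3125,-0.0625,0.045],[0,0,0,-0.0375,-0.35,-0.0625,0.045],[0,0,0,-0.0375,-0.3563,-0.0625,0.045],[0,0,0,-0.0375,-0.3563,-0.0625,0.045]])

```text
clock: 7.95
eef_pos: [475.2, -23.3, 195.9]
tcp_rot: [3.141, 0.0, 0.245]
contact_force: [0.2, -0.6, 0.6]
opening: 0.527
grasp_force: 0.0
```

```bash
cat > t.py <<'E'
from h import *
p,im,d=grab("wrist");X=pts(p,d);hsv=cv2.cvtColor(im,cv2.COLOR_RGB2HSV);save("w5.png",im)
b=(cv2.inRange(hsv,(105,130,30),(125,255,255))>0)&(d>0)
R=lambda q:cv2.minAreaRect(np.ascontiguousarray(q[:,:2],np.float32))
h=X[b&(X[...,2]>60)&(X[...,2]<76)];print("handle",len(h),h.mean(0),np.percentile(h[:,2],[50,95]),R(h))
l=X[b&(X[...,2]>13)&(X[...,2]<20)];print("lip",len(l),R(l))
n=~b&(d>0)&(hsv[...,1]<90)
tx=lambda q:(q[:,:2]-[499,-15])@np.array([-.242,.97])
q=X[n&(X[...,2]>20)&(X[...,2]<42)];k=(abs(tx(q)-55)<18)&(abs((q[:,:2]-[499,-15])@np.array([.97,.242]))<18);q=q[k];print("ball",len(q),R(q),q[:,2].max())
if len(q)>30:
    A=np.c_[2*q,np.ones(len(q))];s=np.linalg.lstsq(A,(q**2).sum(1),rcond=None)[0];print(" sphere",s[:3],np.sqrt(s[3]+s[:3]@s[:3]))
s=sensors.sense();print(s["eef_pos"],s["tcp_rot"],s["opening"])
E
python3 t.py
```

```text
handle 946 [504.57188688 -14.93739016  68.4103662 ] [68.46091706 69.71218643] ((502.41888427734375, -15.202215194702148), (73.48221588134766, 11.199913024902344), 14.273937225341797)
lip 1073 ((502.1561279296875, -15.448753356933594), (82.74931335449219, 179.071044921875), 14.435648918151855)
ball 424 ((488.5725402832031, 37.02792739868164), (24.02448844909668, 23.421175003051758), 76.55867767333984) 36.70565364663872
 sphere [487.95172573  37.47514126  23.74273168] 12.106219242668306
[475.49297367 -23.72800474 195.96911579] [3.14136681e+00 2.53647399e-04 2.44704037e-01] 0.5243693079048171
```

View pics/w5.png

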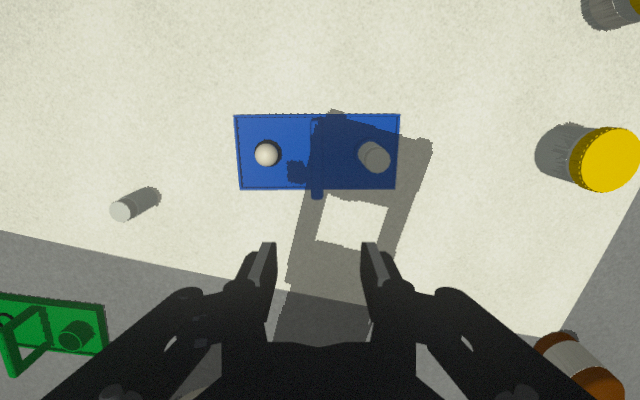

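The picture shows the ball in its pocket at (266,153), the handle at (315,155), the vial at (375,156), and the jar closed at the right. The fingers are aligned along the tray.

Converted, 0.105 m / 0.8 = 0.1313, 0.1 m / 0.8 = 0.125, -0.006 rad / 4 = -0.0015.

>>> move_arm(motion=[[0,0,-0.0015,0.0125,-0.0006,0,0.032],[0,0,-0.0015,0.035,-0.0021,0.025,0.032],[0,0,-0.0015,0.035,-0.0021,0.075,0.032],[0,0,-0.0015,0.035,-0.0021,0.125,0.032],[0,0,-0.0015,0.035,-0.0021,0.1313,0.032],[0,0,-0.0015,0.035,-0.0021,0.1313,0.032]])

```text
clock: 8.75
eef_pos: [502.5, -15.0, 91.7]
tcp_rot: [3.142, -0.0, 0.25]
contact_force: [0.2, -0.7, -0.0]
opening: 0.374
grasp_force: 0.0
```

```bash
sed -i 's/w5.png/w6.png/' t.py; python3 t.py; python3 -c "
from h import *
go([502.3,-15.3,43],.2504)"
```

```text
handle 2070 [505.84111621 -14.70048235  68.23236506] [68.41637266 69.58754281] ((502.4005126953125, -15.585174560546875), (74.61666870117188, 11.82677936553955), 14.494202613830566)
lip 2146 ((501.9292907714844, -15.861434936523438), (83.64985656738281, 179.30039978027344), 14.443181991577148)
ball 827 ((489.2150573730469, 36.9749755859375), (23.567331314086914, 22.409385681152344), 45.85328674316406) 37.30366284271068
 sphere [487.90375763  37.42801618  23.64457502] 12.130261144467319
[502.92558093 -14.94032583  92.33807204] [ 3.14118945e+00 -1.43822305e-03  2.50373659e-01] 0.37742431502315466
at [502.9 -14.9  92.3] [ 3.1412e+00 -1.4000e-03  2.5040e-01] turn [ 0.0004 -0.0014 -0.    ] shift m [-0.0008  0.0002  0.0493]
```

View pics/w6.png

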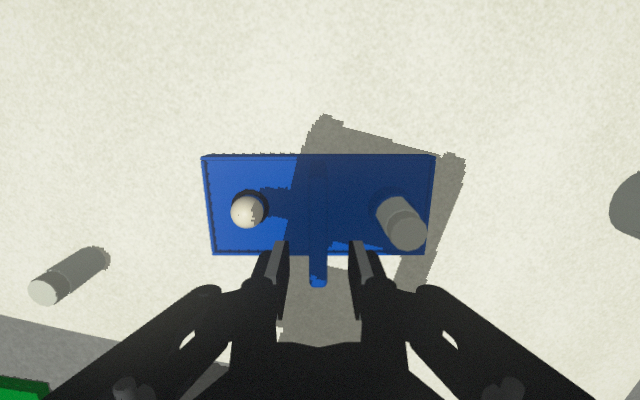

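The bar runs at column 318 between the fingers (278 and 358), centred, and the ball and vial are clear.

Converted, 0.049 m / 0.8 = 0.0613, 0.048 m / 0.8 = 0.06.

>>> move_arm(motion=[[0,0,0,-0.0006,0,0.0188,0.032],[0,0,0,-0.0006,0,0.0375,0.032],[0,0,0,-0.0006,0,0.05,0.032],[0,0,0,-0.0006,0,0.06,0.032],[0,0,0,-0.0006,0,0.0613,0.032],[0,0,0,-0.0006,0,0.0613,0.032]])

```text
clock: 9.55
eef_pos: [501.3, -14.7, 42.3]
tcp_rot: [3.142, -0.0, 0.251]
contact_force: [0.5, -1.2, -0.5]
opening: 0.376
grasp_force: 0.0
```

>>> move_arm(motion=[[0,0,0,0,0,0,0.022],[0,0,0,0,0,0,0.016],[0,0,0,0,0,0,0.012],[0,0,0,0,0,0,0.006],[0,0,0,0,0,0,0.006],[0,0,0,0,0,0,0.006]], grip_force=50)

```text
clock: 10.3
eef_pos: [501.4, -14.9, 42.7]
tcp_rot: [3.141, -0.0, 0.251]
contact_force: [-1.2, -2.0, 5.1]
opening: 0.132
grasp_force: 49.3
```

Converted, -0.033 m / 0.8 = -0.0413, -0.031 m / 0.8 = -0.0388.

>>> move_arm(motion=[[0,0,0,0,0,-0.0013,0.006],[0,0,0,0,0,-0.005,0.006],[0,0,0,0,0,-0.0113,0.006],[0,0,0,0,0,-0.0188,0.006],[0,0,0,0,0,-0.0263,0.006],[0,0,0,0,0,-0.0338,0.006],[0,0,0,0,0,-0.0388,0.006],[0,0,0,0,0,-0.0413,0.006]])

```text
clock: 11.3
eef_pos: [501.3, -14.8, 75.6]
tcp_rot: [3.142, -0.0, 0.251]
contact_force: [0.5, -0.3, -3.5]
opening: 0.131
grasp_force: 48.7
```

```bash
cat > t2.py <<'E'
from h import *
s=sensors.sense();yaw=s["tcp_rot"][2];P=np.array(s["eef_pos"])
p,im,d=grab("wrist");X=pts(p,d);hsv=cv2.cvtColor(im,cv2.COLOR_RGB2HSV)
b=(cv2.inRange(hsv,(105,130,30),(125,255,255))>0)&(d>0)
tx=np.array([-np.sin(yaw),np.cos(yaw)]);ty=np.array([np.cos(yaw),np.sin(yaw)])   # blower-ward, ahead
L=np.stack([(X[...,:2]-P[:2])@tx,(X[...,:2]-P[:2])@ty,X[...,2]-P[2]],-1)
m=b&(abs(L[...,2]+31)<14)&(abs(L[...,0])<85)&(abs(L[...,1])<38);q=L[m]
for _ in range(3):
    c=np.linalg.lstsq(np.c_[q[:,:2],np.ones(len(q))],q[:,2],rcond=None)[0];r=q[:,2]-np.c_[q[:,:2],np.ones(len(q))]@c;q=q[abs(r)<2]
print("plate slope(tx,ty),z rel TCP",c.round(4),len(q))
q=X[~b&(d>0)&(hsv[...,1]<90)&(abs(L[...,0]-55)<17)&(abs(L[...,1])<17)&(L[...,2]>-24)&(L[...,2]<2)]
A=np.c_[2*q,np.ones(len(q))];g=np.linalg.lstsq(A,(q**2).sum(1),rcond=None)[0];B=g[:3]
print("ball",B,"r",np.sqrt(g[3]+B@B),len(q),"rel",(B[:2]-P[:2])@tx,(B[:2]-P[:2])@ty,B[2]-P[2])
O=np.array([450.3,431.4]);u=np.array([-.296,-.955])
print("tcp",P,s["tcp_rot"],s["opening"],s["grasp_force"],"ball out",(B[:2]-O)@u,"lateral",np.cross(u,B[:2]-O),"need world",np.r_[O+100*u,110]-B)
E
python3 t2.py
```

```text
plate slope(tx,ty),z rel TCP [ 1.00000e-04  2.50000e-03 -3.18971e+01] 17543
ball [488.11111253  37.69261051  56.65883038] r 11.956536851422262 1326 rel 54.09181395046796 0.2212896630221497 -18.945867118698303
tcp [501.31960203 -14.76221873  75.6046975 ] [ 3.14150667e+00 -3.25240928e-04  2.50769557e-01] 0.13074886640957256 48.65180253982544 ball out 364.7984676567337 lateral 152.64699975469813 need world [-67.41111253 298.20738949  53.34116962]t2.py:15: DeprecationWarning: Arrays of 2-dimensional vectors are deprecated. Use arrays of 3-dimensional vectors instead. (deprecated in NumPy 2.0)
  print("tcp",P,s["tcp_rot"],s["opening"],s["grasp_force"],"ball out",(B[:2]-O)@u,"lateral",np.cross(u,B[:2]-O),"need world",np.r_[O+100*u,110]-B)
```

Converted, -0.055 m / 0.8 = -0.0688, -0.051 m / 0.8 = -0.0638.

>>> move_arm(motion=[[0,0,0,0,0,-0.0025,0.006],[0,0,0,0,0,-0.0088,0.006],[0,0,0,0,0,-0.0188,0.006],[0,0,0,0,0,-0.03,0.006],[0,0,0,0,0,-0.0425,0.006],[0,0,0,0,0,-0.055,0.006],[0,0,0,0,-0.0013,-0.0638,0.006],[0,0,0,0,-0.0038,-0.0688,0.006]])

```text
clock: 12.35
eef_pos: [500.6, -11.8, 130.9]
tcp_rot: [3.141, -0.001, 0.251]
contact_force: [0.1, 0.4, -3.7]
opening: 0.128
grasp_force: 48.7
```

Converted, -0.084 m / 0.8 = -0.105, -0.07 m / 0.8 = -0.0875.

>>> move_arm(motion=[[0,0,0,0,-0.005,0,0.006],[0,0,0,0,-0.0138,0,0.006],[0,0,0,0,-0.025,0,0.006],[0,0,0,0,-0.0388,0,0.006],[0,0,0,0,-0.0538,0,0.006],[0,0,0,0,-0.07,0,0.006],[0,0,0,0,-0.0875,0,0.006],[0,0,0,0,-0.105,0,0.006]])

```text
clock: 13.35
eef_pos: [479.3, 70.5, 130.3]
tcp_rot: [-3.142, 0.0, 0.251]
contact_force: [-0.2, 0.8, -2.2]
opening: 0.13
grasp_force: 48.7
```

Converted, -0.105 m / 0.8 = -0.1313, -0.094 m / 0.8 = -0.1175.

>>> move_arm(motion=[[0,0,0,0,-0.0175,0,0.006],[0,0,0,0.0013,-0.035,0,0.006],[0,0,0,0.0025,-0.0525,0,0.006],[0,0,0,0.0038,-0.07,0,0.006],[0,0,0,0.005,-0.0863,0,0.006],[0,0,0,0.0063,-0.1025,0,0.006],[0,0,0,0.0063,-0.1175,0,0.006],[0,0,0,0.0063,-0.1313,0,0.006]])

```text
clock: 14.35
eef_pos: [458.2, 173.2, 130.3]
tcp_rot: [3.142, 0.0, 0.251]
contact_force: [-0.7, -0.4, -3.4]
opening: 0.13
grasp_force: 48.7
```

```bash
python3 -W ignore t2.py
```

```text
plate slope(tx,ty),z rel TCP [-0.00000e+00  1.50000e-03 -3.19043e+01] 17586
ball [445.18054383 224.28962695 111.24730482] r 11.99265951472225 1328 rel 52.72179450084292 0.09600640033866803 -19.01891573100717
tcp [458.17583005 173.19442788 130.26622055] [3.14158657e+00 4.73484221e-05 2.50875275e-01] 0.13047531944035057 48.69406521320343 ball out 199.30576528571686 lateral 56.4155897787696 need world [-24.48054383 111.61037305  -1.24730482]
```

Converted, -0.093 m / 0.8 = -0.1163, -0.084 m / 0.8 = -0.105.

>>> move_arm(motion=[[0,0,0,0,-0.0125,0,0.006],[0,0,0,0.0013,-0.0275,0,0.006],[0,0,0,0.0025,-0.0438,0,0.006],[0,0,0,0.0038,-0.06,0,0.006],[0,0,0,0.005,-0.0763,0,0.006],[0,0,0,0.005,-0.0913,0,0.006],[0,0,0,0.005,-0.105,0,0.006],[0,0,0,0.005,-0.1163,0,0.006]])

```text
clock: 15.4
eef_pos: [439.0, 264.2, 130.3]
tcp_rot: [3.142, 0.0, 0.251]
contact_force: [0.0, -0.4, -3.2]
opening: 0.127
grasp_force: 48.8
```

Converted, -0.021 m / 0.8 = -0.0263, -0.02 m / 0.8 = -0.025.

>>> move_arm(motion=[[0,0,0,0,-0.01,0,0.006],[0,0,0,0,-0.0175,0.0013,0.006],[0,0,0,0,-0.0225,0.0013,0.006],[0,0,0,0,-0.025,0.0013,0.006],[0,0,0,0,-0.0263,0.0013,0.006],[0,0,0,0,-0.0263,0.0013,0.006],[0,0,0,0,-0.0263,0.0013,0.006],[0,0,0,0,-0.0263,0.0013,0.006]])

```text
clock: 16.4
eef_pos: [434.0, 283.8, 129.3]
tcp_rot: [3.142, 0.0, 0.251]
contact_force: [-0.4, 0.2, -3.4]
opening: 0.131
grasp_force: 48.8
```

```bash
python3 -W ignore t2.py; python3 - <<'E'
from h import *
p,im,d=grab("wrist");save("w7.png",im);X=pts(p,d)
u=np.array([-.296,-.955]);w=np.array([.955,-.296])
q=X[(d>0)&(X[...,2]>60)&(X[...,2]<165)&(np.hypot(X[...,0]-450,X[...,1]-435)<75)]
o=(q[:,:2]-[450.3,431.4])@u;l=(q[:,:2]-[450.3,431.4])@w
if len(q)>50:
    print(len(q),"out pct",np.percentile(o,[5,25,50,75,95]).round(1),"lat",np.percentile(l,[1,99]).round(1));k=abs(o-np.median(o))<5;print(np.polyfit(l[k],o[k],1))
E
```

```text
plate slope(tx,ty),z rel TCP [-1.00000e-04  1.60000e-03 -3.18917e+01] 17554
ball [420.20794756 338.27977334 110.41434247] r 11.867687142046808 1312 rel 56.203548752905874 0.12561141129243758 -18.87307776103418
tcp [434.02585854 283.80115362 129.28742023] [3.14159122e+00 1.44710909e-05 2.50635739e-01] 0.13110570834714314 48.81301939487457 ball out 97.83706397945818 lateral -1.1743229865597762 need world [ 0.49205244 -2.37977334 -0.41434247]
29809 out pct [-19.9  -0.8   2.2   5.2  52.8] lat [-51.7  70. ]
[-0.03858909  3.14704153]
```

View pics/w7.png

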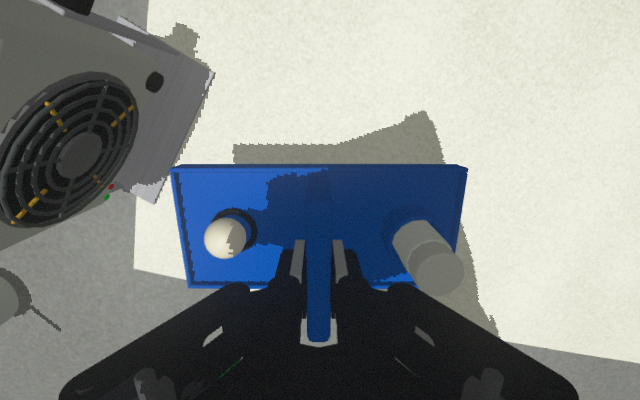

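w7 shows the ball in its pocket at (224,238), the vial in its well at (420,255), and the grille hub at (82,155), well clear of the tray. I'll check the hub's position against the ball, then confirm the arm is still.

```bash
python3 - <<'E'
from h import *
p,im,d=grab("wrist");X=pts(p,d);H=np.median(X[150:161,76:89].reshape(-1,3),0)
D=np.array([420.2,338.3,110.4])-H;print("hub",H,"ball-hub out",D[:2]@[-.296,-.955],"lat",D[:2]@[.955,-.296],"dz",D[2])
s=sensors.sense();print(s["qvel"].round(4),s["clock"])
E
python3 capchk.py | grep -v top
```

```text
hub [450.63498995 425.55964539 111.99761982] ball-hub out 92.34171837300511 lat -3.236560362534881 dz -1.5976198196037785
[ 0.0002  0.0001 -0.0001  0.0014 -0.0004  0.0034] 16.55
 body 14 [ 543.21461803 -283.670874     36.87123239] [ 582.80035283 -259.91029523   47.73215501]
side plane [ 1.54062850e-02 -3.11330848e-02  6.86428487e+01] 170 circ ((572.1368408203125, -290.39813232421875), 33.43508529663086)
 body 55 [ 543.46905017 -303.12432197   35.2550034 ] [ 591.79472903 -258.57060405   47.84870253]
wrist few
at [434.  283.9 129.3] [-3.1416 -0.      0.2508] turn [-0.     -0.      0.0048] shift m [-0.0112  0.3057 -0.0507]
```

The ball is well within tolerance and the arm is still, so I'm handing in.

```bash
python3 -c "
from rig import order
print(order.sign_off())"
```

```text
the job is handed in; nothing more can be done
None
```

I closed the jar and handed in with the tray held level and still, the ball in its pocket about 92–98 mm out from the grille and within about 4 mm of its axis; no pass/fail result was returned.

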